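Pack the last paint tube and tuck the carton shut

TASK

Lay the paint tube that is still out on the table flat on the bottom of the open cardboard carton, in the free space beside the two tubes already there. Then shut the carton properly: swing the lid over and tuck the tab on its front edge down inside the front wall, so that the lid lies flat. Do not tip or shift the water jar and the two paint pots.

Things in the scene. Friction and masses are not known exactly. Their poses are not given: they have to be found in the camera images.
- carton: Open cardboard postal carton, fixed. Outside 148 (x) x 216 (y) x 52 mm. Origin: centre of underside; x from the front to the hinge side, y along the hinge to the left, z up. Floor, front wall (x = -74 to -70 mm, thumb notch of 16 mm radius mid-rim) and back wall 4 mm thick, side walls 7 mm; rims at z = 52. Packed tubes lie along x on the +y side; y = -100 to +15 mm inside is free.
- carton_lid (a joint): Lid angle, rad: 0 flat shut, pi/2 upright, more: leaning back over the far side; stop at 2.3. The lid is a 3 mm cardboard panel 214 mm wide, 139.5 mm from hinge to front crease; it stays where it is left, and about 0.5 to 1 N at its front edge swings it.
- carton_tab (a joint): Fold of the tab, rad: 0 in the lid's plane, pi/2 square to it towards the inside, stop at 1.9. 3 mm thick, 180 mm wide, 24 mm deep. Stays where left; 0.2 N at its tip folds it, so it gives before the lid. It starts folded too little and would land on or outside the front wall; folded square or slightly past, it clears: square to the shut lid its outer face is 3 mm inside that wall.
- lid_hinge (a point): Middle of the lid's hinge line, fixed on the carton at x = 74, y = 0, z = 53.5 mm of the carton's frame; the hinge runs along the carton's y.
- lid_edge (a point): Middle of the crease between lid and tab, mid-thickness, 139.5 mm from the hinge.
- tab_tip (a point): Middle of the tab's free edge, mid-thickness, 24 mm from the crease. With the carton shut it lies about 8 to 16 mm behind the front wall's outer face and 22 mm below the rim.
- loose_tube: The paint tube lying out on the table, half used, 37 x 112 x 26 mm (x, y, z), about 60 g. Origin: underside, near the middle; z up; the screw cap points to its -y (from y = -56 to -39 mm, 18 mm thick), the flat crimped end to +y (y = 50 mm). Grasp it across x at the origin.
- packed_tube_a: Packed paint tube, 35 x 105 x 22 mm, lying along x next to the carton's +y side wall. Origin: underside, near the middle.
- packed_tube_b: Packed paint tube, 36 x 109 x 20 mm, lying along x beside the other, nearer the middle of the carton. Origin: underside, near the middle.
- water_jar: Jar of rinse water (solid here), 92 mm across, 125 mm high, standing beyond the carton to the right. Origin: centre of its underside.
- paint_pot_white: Paint pot with a plain white top, 62 mm across, 58 mm high, far right. Origin: centre of its underside.
- paint_pot_umber: Paint pot with a ring on its lid, 62 mm across, 58 mm high, far right. Origin: centre of its underside.
Things that resemble listed ones, but are neither listed nor needed, are in the scene too. What is shaped like the loose_tube but purple is not meant.

How it is judged:
By the outcome, as a careful person would: the job done as asked, in the order asked, and still so for the second after the job is handed in, with the robot touching nothing.
It also fails if it takes over 64 s, if anything falls off the work surface, if the arm or the gripper's body presses on something with over 40 N, if the wrist force passes 120 N, or if a joint passes its speed limit or range.

ROBOT

A 6-joint arm with a two-finger parallel gripper is mounted at the origin on the work surface; the furniture and walls round the work are solid. World frame = base frame: x ahead of the robot, y to its left, z up, the work surface at z = 0. Lengths are in m, angles in rad, forces in N, time in s.
With the tool pointing down it reaches from about 0.425 to 0.95 m from the base axis. Payload 3.5 kg.
Tool frame: the origin (TCP) lies between the finger pads; the fingertips stand 14 mm ahead of it and the grasp point (between the pads) lies 5 mm behind it; z points along the fingers, y is the line along which they close (so a half turn about z gives the same grasp; the last joint's range is limited). The gripper opens to 85 mm and grips with 20 to 120 N. Pads are 22 mm wide; open, the fingers measure 114 mm over their backs; the gripper's body (76 mm by 85 mm) begins 54 mm behind the grasp point. The pads swing forward as they close: fully open they stand 13 mm farther back than shut.
Start: joints at [-0.15, 0.286, 1.577, -0, 1.279, -0.15], TCP at [0.675, 0, 0.245] pointing down, gripper open.
Joint ranges: [-2.77, 2.77], [-0.9, 2.22], [0.21, 2.48], [-1.53, 4.67], [0.24, 2.81], [-2.84, 2.84]. Speed limits (rad/s): [2.79, 2.79, 3.14, 3.14, 3.14, 3.14].

INTERFACE

Orientations are given as a unit quaternion [x, y, z, w].
In Python, from plant import * gives the robot as it stands.
- The arm moves only by the tool step_arm, never from a script. Its argument "commands" is a list of rows, each an object of numbers: "gripper": the gripper's target within -1 to 1 (shut at 1, half-way at 0, fully open at -1); "x", "y", "z": the shift along the tool's x, y, z in mm; "spin": the turn about the tool's z in degrees. A call has exactly 10 rows; each row shifts and turns the commanded pose from where the row before left it, along the tool's axes as they then stand; what a row does not reach is not made up. A row lasts 1/10 s, in which the tool goes at most 50 mm and 8.59 degrees, less where a joint would pass 70% of its speed; a pose out of reach is approached as far as the arm can. A call with a gripper value outside its range is refused whole. The fingers move at their own pace and stop on an object; "force" is the grip in N (left out, the last holds). Time passes only in rows, so rows that do not move let the fingers close, or fill a call up. It gives the time, the measured TCP pose, the force, the opening and the grip force at its end, in the units of the state.
- get_state(): the state, without advancing time (a new reading comes with each control period).
- read_camera(name): name is "scene" or "side" or "wrist"; returns a dict with "color" (420x560x3 uint8, red, green, blue), "z_map" (420x560 float32, m along the optical axis (not along the pixel's ray), 0 where there is no reading), "fx", "fy", "cx", "cy" (pixels), "eye" and "attitude" of the camera in the world; the wrist camera has in their place "mount" (4x4, takes a point from camera to tool coordinates, whose origin is the TCP and whose axes are the flange's). Camera axes: x right, y up, looking along -z (the intrinsics and any distortion apply to the point x, -y, -z); pixel columns grow to the right and rows downward; lengths in m; the calibration is good to about 2 mm. A picture is of the moment at which its call begins: read the wrist's pose just before it.
- sign_off(): hands the job in; it is judged then, once.
The state is a dict: "time": time; "qpos": joint angles; "dq": joint speeds; "joint_efforts": joint torques, N m; "eef_pos": TCP position; "tcp_rot": TCP orientation; "contact_force": force on the tool from outside, world axes, zero at the start; "wrist_torque": the same for the moment, N m; "opening": opening from 0.0 (shut) to 1.0 (fully open); "finger_force": force on a finger pad.
Only numpy, scipy, OpenCV 4.12 (cv2) and the standard library are available. Lean on these libraries where they do the work, as an engineer would, in place of code of your own. Each camera call takes 0.05 s, during which the arm holds its last target. There are 200 camera calls.

## Working session

There is one attempt and no reset: what is moved stays moved. The work goes in short steps, Python scripts to look and compute and a tool call to move; the robot and the scene stay as the last step left them, time stands still between calls to the robot, and variables do not carry over. Pictures are saved under pics/ and viewed, at most 10 in all, crops included, and the job is handed in when it is done.

Besides the shell and the picture viewer there is one more tool, called by a JSON object that holds its "op" and its "data". step_arm: Moves the arm, as the interface text tells. Its arguments: {"type":"object","properties":{"commands":{"type":"array"},"force":{"type":"number"}},"required":["commands"]}

```bash
mkdir -p pics; cat > h.py <<'E'
from plant import *
import numpy as np, cv2
from scipy.spatial.transform import Rotation as R
def cam(n):
    s=get_state(); c=read_camera(n)
    if 'mount' in c:
        T=np.eye(4);T[:3,:3]=R.from_quat(s['tcp_rot']).as_matrix();T[:3,3]=s['eef_pos'];T=T@np.array(c['mount'])
    else:
        T=np.eye(4);a=np.array(c['attitude']);T[:3,:3]=a if a.shape==(3,3) else R.from_quat(a).as_matrix();T[:3,3]=c['eye']
    z=c['z_map'];v,u=np.mgrid[:z.shape[0],:z.shape[1]]
    P=np.stack([(u-c['cx'])/c['fx']*z,-(v-c['cy'])/c['fy']*z,-z],-1)@T[:3,:3].T+T[:3,3]
    P[z==0]=np.nan
    return c,P
def save(n,f):
    c,P=cam(n);cv2.imwrite(f'pics/{f}.png',c['color'][:,:,::-1]);np.save(f'pics/{f}.npy',P);return c,P
E
python3 - <<'E'
from h import *
for n in('scene','side'):
    c,P=save(n,n+'0');print({k:v for k,v in c.items() if k not in('color','z_map')})
print(get_state())
a=cv2.imread('pics/scene0.png');b=cv2.imread('pics/side0.png')
E
```

```text
{'fx': 420.7534108268604, 'fy': 420.7534108268604, 'cx': 279.80035901268633, 'cy': 217.02257900804204, 'eye': array([ 0.16807574, -0.62950067,  0.85334213]), 'attitude': array([ 0.31881066, -0.11924381, -0.31903302,  0.88451038])}
{'fx': 468.41773022385996, 'fy': 468.41773022385996, 'cx': 276.4003774326738, 'cy': 207.42903112166337, 'eye': array([-0.01726675, -0.90537833,  0.64930919]), 'attitude': array([ 0.47797517, -0.15449598, -0.27518995,  0.81972021])}
{'time': 0.1, 'qpos': array([-1.50035260e-01,  2.87090640e-01,  1.57801961e+00,  6.08918244e-06,
        1.27859889e+00, -1.50013161e-01]), 'dq': array([ 0.00095386, -0.001108  , -0.00317783, -0.00012121,  0.0017627 ,
       -0.00174733]), 'joint_efforts': array([ 1.14915063e-03, -4.07295120e+01, -2.93698221e+01, -1.06323112e-04,
        3.42678482e-03, -4.41654265e-06]), 'eef_pos': array([6.74441343e-01, 9.16329417e-05, 2.44082376e-01]), 'tcp_rot': array([ 7.07114821e-01,  7.07097950e-01, -6.25696988e-04, -8.53454156e-04]), 'contact_force': array([ 1.29751594,  0.53567088, -0.07625409]), 'wrist_torque': array([0.03246764, 0.0186811 , 0.03350257]), 'finger_force': 0.0, 'opening': 0.9979838699817866}
```

View pics/scene0.png

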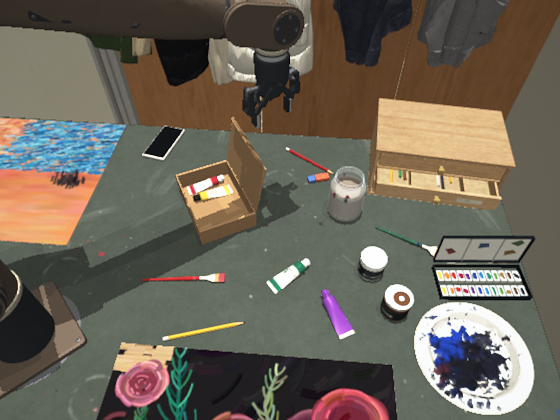

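View pics/side0.png

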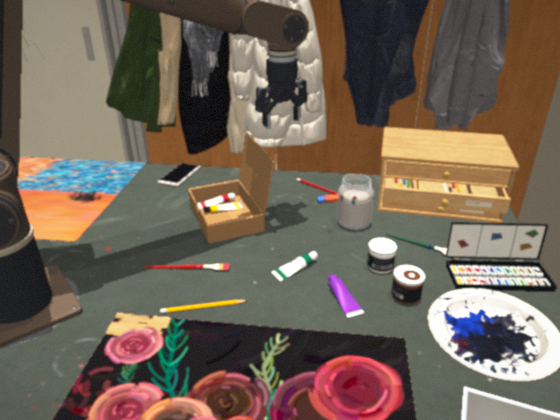

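The scene picture shows the open carton near (218,200) with its lid upright, about (247,165), the jar at (346,195) and the pots at (372,264) and (397,302). The loose green/white tube is at (289,275), and the purple tube (337,313) is the one to leave alone. I'll enlarge the crops next.

```bash
python3 - <<'E'
import numpy as np,cv2
a=cv2.imread('pics/scene0.png');P=np.load('pics/scene0.npy')
c1=cv2.resize(a[110:250,165:285],None,fx=4,fy=4,interpolation=cv2.INTER_CUBIC)
c2=cv2.resize(a[250:300,258:320],None,fx=5,fy=5,interpolation=cv2.INTER_CUBIC)
o=np.zeros((560,800,3),np.uint8);o[:,:480]=c1[:560];o[:250,485:795]=c2
cv2.imwrite('pics/crop0.png',o)
for u,v in[(289,275),(215,175),(346,195),(372,258),(400,298),(200,240),(240,280)]:print(u,v,P[v,u].round(4))
# tube pts
X=P[245:305,255:325].reshape(-1,3);X=X[(X[:,2]>.008)&(X[:,2]<.05)]
from scipy.spatial.transform import Rotation
m=np.median(X[:,:2],0);print('tube',len(X),m,X[:,2].max())
rc=cv2.minAreaRect((X[:,:2]*1000).astype(np.float32));print(rc)
# carton region
X=P[115:245,170:275].reshape(-1,3);L=X[X[:,2]>.062]
c=L.mean(0);w,v=np.linalg.eigh(np.cov(L.T));print('lid',len(L),c,w**.5,v)
W=X[(X[:,2]>.044)&(X[:,2]<.058)];print('rim',cv2.minAreaRect((W[:,:2]*1000).astype(np.float32)),len(W))
E
```

```text
289 275 [ 0.5253 -0.2445  0.0128]
215 175 [0.5793 0.1405 0.0121]
346 195 [ 0.7442 -0.1999  0.0997]
372 258 [ 0.6806 -0.3519  0.0593]
400 298 [ 0.6519 -0.4585  0.0563]
200 240 [ 0.4216 -0.0251  0.0105]
240 280 [ 0.4324 -0.1771  0.0022]
tube 427 [ 0.53763761 -0.24760864] 0.028850739313394658
((524.3155517578125, -284.20770263671875), (122.17851257324219, 86.5097427368164), 71.32830810546875)
lid 1879 [0.6024393  0.01582074 0.141649  ] [0.0036778  0.05179305 0.06051169] [[ 0.95121555  0.22531289 -0.21076781]
 [-0.25652644  0.19802966 -0.946033  ]
 [-0.17141515  0.95394882  0.24616761]]
rim ((518.7213134765625, 49.958213806152344), (220.22154235839844, 148.85757446289062), 74.78901672363281) 666
```

View pics/crop0.png

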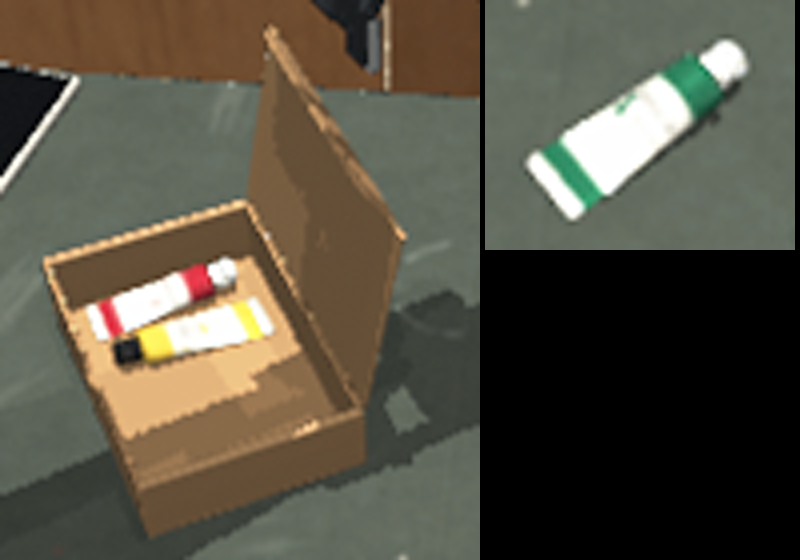

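The crop shows the carton with its lid leaning slightly back, tab on top. In it, the white cap of the loose tube is at about (725,60), i.e. image (306,262), and the crimped end at about (555,187), i.e. (272,287).

```bash
python3 - <<'E'
import numpy as np,cv2
P=np.load('pics/scene0.npy')
a=cv2.imread('pics/scene0.png')[:,:,::-1].astype(int)
m=np.zeros(P.shape[:2],bool);m[252:298,262:316]=1
r,g,b=a[...,0],a[...,1],a[...,2]
purple=(b-g>30)&(r-g>10); bright=(r+g+b>420)|((g-r>25)&(g>60))
m&=bright&~purple;m[285:,300:]=0
X=P[m];X=X[X[:,2]>0.004];print(len(X),X.max(0))
print(cv2.minAreaRect((X[:,:2]*1000).astype(np.float32)),X[:,:2].mean(0))
print('cap',P[262,306],'crimp',P[287,272],P[280,250],P[300,290])
for n,(u0,u1,v0,v1,zz) in dict(jar=(320,370,160,230,.11),white=(355,390,240,285,.05),umb=(380,418,280,325,.05)).items():
    X=P[v0:v1,u0:u1].reshape(-1,3);X=X[X[:,2]>zz];print(n,cv2.minEnclosingCircle((X[:,:2]*1000).astype(np.float32)))
# lid top edge / tab profile in carton frame
c=np.array([.5187,.05]);X=P[110:245,165:285].reshape(-1,3);t=np.deg2rad(-15.1)
q=(X[:,:2]-c)@np.array([[np.cos(t),-np.sin(t)],[np.sin(t),np.cos(t)]])
for z0 in np.arange(.05,.23,.01):
    k=(abs(X[:,2]-z0-.005)<.005)&(q[:,0]>.05)&(q[:,0]<.15)
    if k.any():print(z0.round(3),k.sum(),np.percentile(q[k,0],[5,50,95]).round(4),q[k,1].min().round(3),q[k,1].max().round(3))
E
```

```text
488 [ 0.58279965 -0.22200132  0.02885074]
((529.2077026367188, -240.4087677001953), (36.81050491333008, 107.18470001220703), 89.99658966064453) [ 0.52689199 -0.24423175]
cap [ 0.57451089 -0.24821881  0.02435091] crimp [ 0.47888078 -0.23857606  0.00070436] [ 0.45074809 -0.19154466  0.00140088] [ 0.48806772 -0.29171792  0.00333626]
jar ((775.1116333007812, -176.68824768066406), 36.87931823730469)
white ((684.9039306640625, -352.6688537597656), 31.101524353027344)
umb ((649.7921142578125, -454.7200622558594), 31.612411499023438)
0.05 168 [0.0578 0.0718 0.0741] -0.108 0.107
0.06 119 [0.073  0.0747 0.0762] -0.108 0.105
0.07 116 [0.0755 0.0768 0.0784] -0.106 0.104
0.08 120 [0.0773 0.0789 0.0804] -0.108 0.104
0.09 120 [0.0795 0.0812 0.0824] -0.107 0.106
0.1 135 [0.0815 0.0833 0.085 ] -0.107 0.109
0.11 115 [0.084  0.0852 0.0867] -0.107 0.103
0.12 144 [0.0858 0.0874 0.0891] -0.106 0.108
0.13 125 [0.088  0.0897 0.0911] -0.107 0.101
0.14 139 [0.0902 0.0918 0.0935] -0.108 0.106
0.15 135 [0.0923 0.0939 0.0958] -0.107 0.109
0.16 137 [0.0944 0.096  0.0974] -0.107 0.107
0.17 140 [0.0965 0.0982 0.0994] -0.109 0.108
0.18 38 [0.0984 0.1001 0.1026] -0.107 0.107
0.19 66 [0.0982 0.101  0.1039] -0.106 0.1
0.2 97 [0.088  0.0931 0.0975] -0.086 0.085
0.21 40 [0.0875 0.0891 0.0906] -0.084 0.074
```

The lid stands at about 1.78 rad with the tab folded about 0.85 rad. The carton yaw is about -15.1° and its centre (0.519, 0.050). I'll move over the tube now, going round the lid.

{"op": "step_arm", "data": {"commands": [{"x":-40,"gripper":-1},{"x":-40,"gripper":-1},{"x":-40,"gripper":-1},{"x":-40,"gripper":-1},{"x":-40,"gripper":-1},{"x":-43,"gripper":-1},{"y":-40,"gripper":-1},{"y":-40,"gripper":-1},{"y":-40,"gripper":-1},{"y":-30,"z":20,"gripper":-1}]}}

```text
invalid input
```

{"op": "step_arm", "data": {"commands": [{"spin":8.5},{"spin":8.5},{"spin":8.5},{"spin":8.5},{"spin":8.5},{"spin":8.5},{"spin":8.5},{"spin":8.5},{"spin":8.5},{"spin":8.5}]}}

```text
invalid input
```

```bash
python3 - <<'E'
from h import *
s=get_state();print(s['time'],s['eef_pos'],R.from_quat(s['tcp_rot']).as_matrix().round(3),s['qpos'])
c,P=save('wrist','w0')
E
```

```text
0.1 [6.74441343e-01 9.16329417e-05 2.44082376e-01] [[ 0.     1.    -0.002]
 [ 1.    -0.     0.   ]
 [ 0.    -0.002 -1.   ]] [-1.50035260e-01  2.87090640e-01  1.57801961e+00  6.08918244e-06
  1.27859889e+00 -1.50013161e-01]
```

View pics/w0.png

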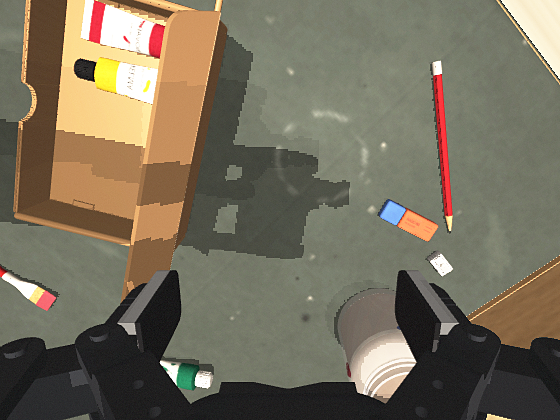

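The moves were refused, so nothing has moved. This wrist picture, from the start pose, shows the carton at upper left, notch near (28,100) and lid seen edge-on near (180,110). The jar is at (380,340), and the loose tube's cap is at (203,380), so image up is +y. I'll retry with every key present in each row.

{"op": "step_arm", "data": {"commands": [{"x":-40,"y":0,"z":0,"spin":0,"gripper":-1},{"x":-40,"y":0,"z":0,"spin":0,"gripper":-1},{"x":-40,"y":0,"z":0,"spin":0,"gripper":-1},{"x":-40,"y":0,"z":0,"spin":0,"gripper":-1},{"x":-40,"y":0,"z":0,"spin":0,"gripper":-1},{"x":-43,"y":0,"z":0,"spin":0,"gripper":-1},{"x":0,"y":-40,"z":0,"spin":0,"gripper":-1},{"x":0,"y":-40,"z":0,"spin":0,"gripper":-1},{"x":0,"y":-40,"z":0,"spin":0,"gripper":-1},{"x":0,"y":-30,"z":20,"spin":0,"gripper":-1}], "force": 30}}

```text
time: 1.15
eef_pos: [0.5244, -0.2439, 0.2277]
tcp_rot: [0.707, 0.707, 0.0, 0.003]
contact_force: [-0.2, -0.6, 0.7]
opening: 1.003
finger_force: 0.0
```

{"op": "step_arm", "data": {"commands": [{"x":0,"y":0,"z":0,"spin":8.5,"gripper":-1},{"x":0,"y":0,"z":0,"spin":8.5,"gripper":-1},{"x":0,"y":0,"z":0,"spin":8.5,"gripper":-1},{"x":0,"y":0,"z":0,"spin":8.5,"gripper":-1},{"x":0,"y":0,"z":0,"spin":8.5,"gripper":-1},{"x":0,"y":0,"z":0,"spin":8.5,"gripper":-1},{"x":0,"y":0,"z":0,"spin":8.5,"gripper":-1},{"x":0,"y":0,"z":0,"spin":8.5,"gripper":-1},{"x":0,"y":0,"z":0,"spin":8.5,"gripper":-1},{"x":0,"y":0,"z":0,"spin":8.5,"gripper":-1}], "force": 30}}

```text
time: 2.15
eef_pos: [0.5248, -0.2428, 0.2249]
tcp_rot: [0.999, 0.041, -0.0, -0.0]
contact_force: [0.0, 0.2, -0.1]
opening: 0.997
finger_force: 0.0
```

```bash
python3 - <<'E'
from h import *
s=get_state();Rm=R.from_quat(s['tcp_rot']).as_matrix();print(s['time'],s['eef_pos'],Rm.round(3),s['qpos'])
c,P=save('wrist','w1')
print(c['mount'])
a=c['color'].astype(int);r,g,b=a[...,0],a[...,1],a[...,2]
m=((r+g+b>430)|((g-r>40)&(g>70)))&~((b-g>30)&(r-g>10))&(abs(P[...,0]-.525)<.08)&(abs(P[...,1]+.245)<.05)&(P[...,2]>.005)&(P[...,2]<.035)
X=P[m];print(len(X),X.max(0),cv2.minAreaRect((X[:,:2]*1000).astype(np.float32)))
x=X[:,0]
for x0 in np.arange(.46,.59,.01):
    k=abs(x-x0-.005)<.005
    if k.any():print(x0.round(3),X[k,1].min().round(4),X[k,1].max().round(4),((X[k,1].min()+X[k,1].max())/2).round(4),X[k,2].max().round(4))
E
```

```text
2.15 [ 0.52476062 -0.2428065   0.22489034] [[ 0.997  0.081 -0.001]
 [ 0.081 -0.997  0.   ]
 [-0.001 -0.001 -1.   ]] [-6.08775884e-01  9.28678522e-02  1.83839076e+00  2.52026953e-05
  1.21111745e+00  8.80892367e-01]
[[ 4.04154985e-04  9.57580663e-01  2.88165073e-01  7.27518931e-02]
 [ 9.99999875e-01 -4.71511840e-04  1.64335275e-04 -3.43041394e-04]
 [ 2.93237526e-04  2.88164971e-01 -9.57580735e-01 -1.27548863e-01]
 [ 0.00000000e+00  0.00000000e+00  0.00000000e+00  1.00000000e+00]]
2528 [ 0.58380392 -0.22203658  0.02678947] ((538.3265991210938, -243.77749633789062), (33.73746109008789, 90.44894409179688), 82.7978744506836)
0.49 -0.2557 -0.2261 -0.2409 0.0069
0.5 -0.2567 -0.222 -0.2394 0.0105
0.51 -0.257 -0.2233 -0.2402 0.0145
0.52 -0.2571 -0.2255 -0.2413 0.0172
0.53 -0.2572 -0.2261 -0.2417 0.0215
0.54 -0.2575 -0.2282 -0.2428 0.0251
0.55 -0.2582 -0.2293 -0.2437 0.0261
0.56 -0.258 -0.2304 -0.2442 0.0268
0.57 -0.2535 -0.2359 -0.2447 0.026
0.58 -0.2523 -0.2363 -0.2443 0.0237
```

View pics/w1.png

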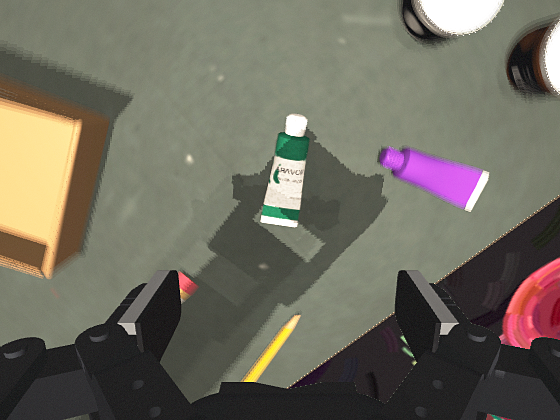

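The tube lies with its cap at (296,125) and crimp at (281,220). That puts its origin near (0.528, -0.242), with the cap direction about -4.5°. Next I'll align, descend and grasp.

{"op": "step_arm", "data": {"commands": [{"x":3,"y":-1,"z":20,"spin":4.5,"gripper":-1},{"x":0,"y":0,"z":30,"spin":4.5,"gripper":-1},{"x":0,"y":0,"z":40,"spin":0,"gripper":-1},{"x":0,"y":0,"z":40,"spin":0,"gripper":-1},{"x":0,"y":0,"z":30,"spin":0,"gripper":-1},{"x":0,"y":0,"z":20,"spin":0,"gripper":-1},{"x":0,"y":0,"z":15,"spin":0,"gripper":-1},{"x":0,"y":0,"z":10,"spin":0,"gripper":-1},{"x":0,"y":0,"z":3,"spin":0,"gripper":-1},{"x":0,"y":0,"z":0,"spin":0,"gripper":-1}], "force": 30}}

```text
time: 3.2
eef_pos: [0.5282, -0.2419, 0.0177]
tcp_rot: [0.999, -0.035, 0.0, 0.0]
contact_force: [-0.3, -1.4, 1.0]
opening: 1.0
finger_force: 0.0
```

{"op": "step_arm", "data": {"commands": [{"x":0,"y":0,"z":0,"spin":0,"gripper":1},{"x":0,"y":0,"z":0,"spin":0,"gripper":1},{"x":0,"y":0,"z":0,"spin":0,"gripper":1},{"x":0,"y":0,"z":0,"spin":0,"gripper":1},{"x":0,"y":0,"z":0,"spin":0,"gripper":1},{"x":0,"y":0,"z":0,"spin":0,"gripper":1},{"x":0,"y":0,"z":0,"spin":0,"gripper":1},{"x":0,"y":0,"z":0,"spin":0,"gripper":1},{"x":0,"y":0,"z":0,"spin":0,"gripper":1},{"x":0,"y":0,"z":0,"spin":0,"gripper":1}], "force": 30}}

```text
time: 4.2
eef_pos: [0.5283, -0.242, 0.0182]
tcp_rot: [0.999, -0.035, 0.0, 0.0]
contact_force: [-1.3, 0.7, 5.7]
opening: 0.369
finger_force: 29.9
```

Gripped with 30 N at 31 mm opening. Next I'll lift, turn to the carton's yaw, and approach along the carton's y, staying clear of the lid.

{"op": "step_arm", "data": {"commands": [{"x":0,"y":0,"z":-30,"spin":0,"gripper":1},{"x":0,"y":0,"z":-45,"spin":0,"gripper":1},{"x":0,"y":0,"z":-45,"spin":5.6,"gripper":1},{"x":0,"y":0,"z":-10,"spin":5.5,"gripper":1},{"x":-40,"y":0,"z":0,"spin":0,"gripper":1},{"x":-43,"y":0,"z":0,"spin":0,"gripper":1},{"x":0,"y":-30,"z":0,"spin":0,"gripper":1},{"x":0,"y":-40,"z":0,"spin":0,"gripper":1},{"x":0,"y":-40,"z":0,"spin":0,"gripper":1},{"x":0,"y":-40,"z":0,"spin":0,"gripper":1}], "force": 30}}

```text
time: 5.2
eef_pos: [0.4865, -0.0739, 0.1468]
tcp_rot: [0.991, -0.132, -0.0, -0.0]
contact_force: [0.4, 0.2, -0.7]
opening: 0.367
finger_force: 30.3
```

{"op": "step_arm", "data": {"commands": [{"x":0,"y":-40,"z":0,"spin":0,"gripper":1},{"x":0,"y":-30,"z":0,"spin":0,"gripper":1},{"x":0,"y":-16,"z":0,"spin":0,"gripper":1},{"x":0,"y":0,"z":0,"spin":0,"gripper":1},{"x":0,"y":0,"z":0,"spin":0,"gripper":1},{"x":0,"y":0,"z":0,"spin":0,"gripper":1},{"x":0,"y":0,"z":0,"spin":0,"gripper":1},{"x":0,"y":0,"z":0,"spin":0,"gripper":1},{"x":0,"y":0,"z":0,"spin":0,"gripper":1},{"x":0,"y":0,"z":0,"spin":0,"gripper":1}], "force": 30}}

```text
time: 6.2
eef_pos: [0.5092, 0.0074, 0.1474]
tcp_rot: [0.991, -0.132, 0.0, 0.0]
contact_force: [-0.4, 0.4, -0.2]
opening: 0.373
finger_force: 30.3
```

```bash
python3 - <<'E'
from h import *
s=get_state();Rm=R.from_quat(s['tcp_rot']).as_matrix();print(s['time'],s['eef_pos'],Rm.round(3),s['opening'],s['finger_force'])
c,P=save('wrist','w2');c2,P2=save('scene','s2')
o=np.zeros((420,800,3),np.uint8);o[:,:560]=c['color'];o[:,560:]=cv2.resize(c2['color'][100:260,160:290],(240,295)).__getitem__((slice(None),)) if 0 else 0
q=cv2.resize(c2['color'][110:250,165:285],(240,280));o[:280,560:]=q
cv2.imwrite('pics/c2.png',o[:,:,::-1])
X=P.reshape(-1,3);k=(X[:,2]>.047)&(X[:,2]<.056)&(X[:,0]>.4)&(X[:,0]<.65)&(X[:,1]>-.12)&(X[:,1]<.2);W=X[k]
print(cv2.minAreaRect((W[:,:2]*1000).astype(np.float32)),k.sum())
E
```

```text
6.2 [0.50921165 0.00744278 0.14736088] [[ 0.965 -0.261  0.   ]
 [-0.261 -0.965 -0.   ]
 [ 0.     0.    -1.   ]] 0.37261612489576224 30.317763047787594
((518.0250244140625, 51.217430114746094), (216.1932830810547, 147.8451385498047), 74.89019775390625) 7364
```

View pics/c2.png

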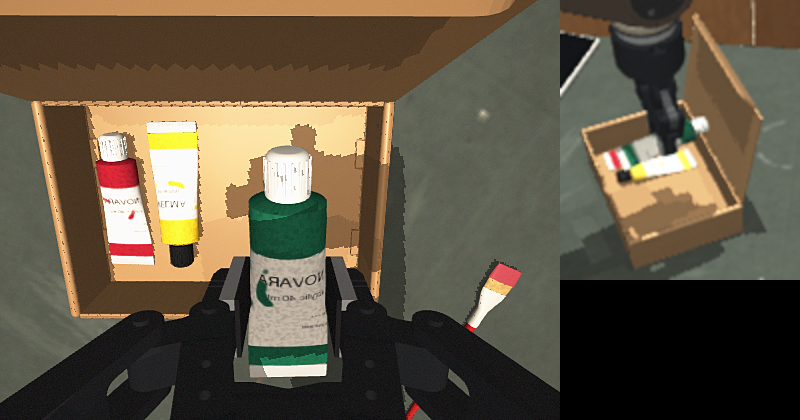

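The wrist view shows the tube hanging over the free right-hand space, cap at (288,175), with the yellow tube clear at (173,200). The rim fit is exact at 216x148 mm, centre (0.518, 0.0512). I'll lower, release part-way and rise.

{"op": "step_arm", "data": {"commands": [{"x":0,"y":0,"z":20,"spin":0,"gripper":1},{"x":0,"y":0,"z":25,"spin":0,"gripper":1},{"x":0,"y":0,"z":25,"spin":0,"gripper":1},{"x":0,"y":0,"z":20,"spin":0,"gripper":1},{"x":0,"y":0,"z":15,"spin":0,"gripper":1},{"x":0,"y":0,"z":10,"spin":0,"gripper":1},{"x":0,"y":0,"z":6,"spin":0,"gripper":1},{"x":0,"y":0,"z":3,"spin":0,"gripper":1},{"x":0,"y":0,"z":0,"spin":0,"gripper":1},{"x":0,"y":0,"z":0,"spin":0,"gripper":1}], "force": 30}}

```text
time: 7.3
eef_pos: [0.5099, 0.0077, 0.0241]
tcp_rot: [0.991, -0.131, 0.001, 0.0]
contact_force: [-0.7, -0.4, -1.1]
opening: 0.369
finger_force: 30.3
```

{"op": "step_arm", "data": {"commands": [{"x":0,"y":0,"z":0,"spin":0,"gripper":-0.2},{"x":0,"y":0,"z":0,"spin":0,"gripper":-0.2},{"x":0,"y":0,"z":0,"spin":0,"gripper":-0.2},{"x":0,"y":0,"z":0,"spin":0,"gripper":-0.2},{"x":0,"y":0,"z":-10,"spin":0,"gripper":-0.2},{"x":0,"y":0,"z":-25,"spin":0,"gripper":-0.2},{"x":0,"y":0,"z":-40,"spin":0,"gripper":-0.2},{"x":0,"y":0,"z":-40,"spin":0,"gripper":-0.2},{"x":0,"y":0,"z":-40,"spin":0,"gripper":1},{"x":0,"y":0,"z":-40,"spin":0,"gripper":1}], "force": 30}}

```text
time: 8.3
eef_pos: [0.5089, 0.0079, 0.2208]
tcp_rot: [0.991, -0.131, 0.0, 0.0]
contact_force: [0.5, 0.3, 0.8]
opening: 0.271
finger_force: 0.0
```

```bash
python3 - <<'E'
from h import *
s=get_state();print(s['time'],s['eef_pos'])
c,P=save('wrist','w3')
E
```

```text
8.3 [0.50892269 0.00785249 0.22080849]
```

View pics/w3.png

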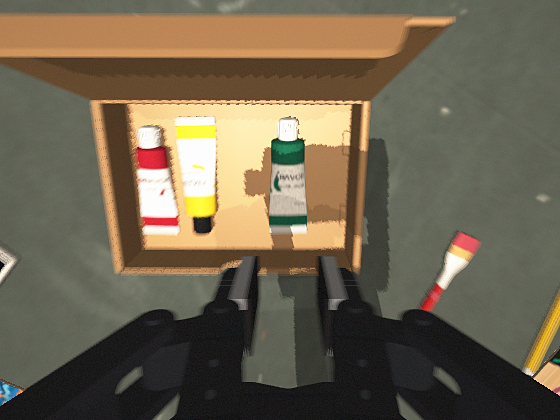

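The tube lies flat in the carton at (288,175), clear of the others. I'll check the lid and tab profile before touching the tab.

```bash
cat >> h.py <<'E'
C=np.array([.518,.0512]);t=np.deg2rad(-15.1);A=np.array([[np.cos(t),np.sin(t)],[-np.sin(t),np.cos(t)]])
def cf(P):
    X=np.asarray(P,float).reshape(-1,3);return np.c_[(X[:,:2]-C)@A.T,X[:,2]]*1000
def prof(P,xm=40,ylo=-85,yhi=85,axis=2,step=6,lo=60,hi=225):
    q=cf(P);q=q[(q[:,0]>xm)&(q[:,0]<125)&(q[:,1]>ylo)&(q[:,1]<yhi)]
    for z0 in np.arange(lo,hi,step):
        k=abs(q[:,2]-z0-step/2)<step/2
        if k.sum()>5:print(z0,k.sum(),np.percentile(q[k,0],[5,50,95]).round(1))
E
python3 - <<'E'
from h import *
prof(np.load('pics/w3.npy'),lo=120);print(cf(get_state()['eef_pos']))
E
```

```text
120 880 [87.6 88.1 88.9]
126 969 [88.8 89.4 90.1]
132 1051 [90.  90.8 91.3]
138 1171 [91.5 92.  92.7]
144 1217 [92.6 93.4 94.1]
150 79 [93.5 94.  94. ]
186 1379 [103.3 104.2 105.1]
192 3795 [ 99.2 101.2 103.3]
198 4091 [94.9 96.9 99. ]
204 6753 [88.8 91.4 94.5]
210 87 [90.  90.6 91.2]
[[  6.48995593 -43.75074441 229.03486171]]
```

{"op": "step_arm", "data": {"commands": [{"x":0,"y":0,"z":-15,"spin":0,"gripper":1},{"x":20,"y":-10,"z":0,"spin":0,"gripper":1},{"x":20,"y":-14,"z":0,"spin":0,"gripper":1},{"x":20,"y":-14,"z":0,"spin":0,"gripper":1},{"x":16,"y":-6,"z":0,"spin":0,"gripper":1},{"x":0,"y":0,"z":0,"spin":0,"gripper":1},{"x":0,"y":0,"z":4,"spin":0,"gripper":1},{"x":0,"y":0,"z":4,"spin":0,"gripper":1},{"x":0,"y":0,"z":4,"spin":0,"gripper":1},{"x":0,"y":0,"z":0,"spin":0,"gripper":1}], "force": 30}}

```text
time: 9.35
eef_pos: [0.593, 0.0304, 0.2202]
tcp_rot: [0.991, -0.132, -0.001, 0.0]
contact_force: [-0.4, -0.4, 0.4]
opening: 0.001
finger_force: 0.0
```

```bash
python3 - <<'E'
from h import *
s=get_state();print(s['time'],cf(s['eef_pos']),s['opening'],s['contact_force'])
E
```

```text
9.35 [[ 77.79998248  -0.56723733 220.21253372]] 0.0005554897894837886 [-0.44589293 -0.40832265  0.41242981]
```

{"op": "step_arm", "data": {"commands": [{"x":2,"y":0,"z":2,"spin":0,"gripper":1},{"x":1,"y":0,"z":2,"spin":0,"gripper":1},{"x":0,"y":0,"z":2,"spin":0,"gripper":1},{"x":0,"y":0,"z":2,"spin":0,"gripper":1},{"x":0,"y":0,"z":2,"spin":0,"gripper":1},{"x":0,"y":0,"z":2,"spin":0,"gripper":1},{"x":0,"y":0,"z":2,"spin":0,"gripper":1},{"x":0,"y":0,"z":1,"spin":0,"gripper":1},{"x":0,"y":0,"z":0,"spin":0,"gripper":1},{"x":0,"y":0,"z":0,"spin":0,"gripper":1}], "force": 30}}

```text
time: 10.35
eef_pos: [0.5969, 0.0297, 0.2062]
tcp_rot: [0.991, -0.131, -0.0, -0.0]
contact_force: [-0.9, -0.8, -0.4]
opening: 0.002
finger_force: 0.2
```

```bash
python3 - <<'E'
from h import *
s=get_state();print(s['time'],cf(s['eef_pos']),s['contact_force'])
for n in('scene','wrist'):
    c,P=save(n,n+'4');print(n)
    q=cf(P);q=q[(abs(q[:,1])>20)&(abs(q[:,1])<88)&(q[:,2]>185)&(q[:,2]<215)&(q[:,0]>60)&(q[:,0]<120)]
    for x0 in range(60,112,4):
        k=abs(q[:,0]-x0-2)<2
        if k.sum()>3:print(x0,k.sum(),np.percentile(q[k,2],[5,50,95]).round(1))
    prof(P,ylo=20,lo=80,hi=190,step=12)
E
```

```text
10.35 [[ 8.17766660e+01 -1.58573365e-01  2.06195605e+02]] [-0.91365918 -0.75081814 -0.36365451]
scene
88 8 [195.1 197.  199.6]
92 28 [194.5 196.6 199. ]
96 32 [194.1 196.  197.2]
100 33 [193.1 194.9 196.5]
104 29 [190.5 192.6 194.5]
108 32 [188.7 191.1 192.7]
80 44 [80.9 83.1 85.1]
92 47 [84.  86.4 88.1]
104 51 [87.9 90.2 91.9]
116 49 [92.  93.8 95.8]
128 32 [95.3 97.6 99.4]
140 19 [ 99.3 101.3 102.4]
152 10 [102.3 103.7 105.1]
188 8 [104.4 108.7 114.6]
wrist
92 2514 [194.2 195.4 196.6]
96 3271 [192.8 194.1 195.4]
100 3332 [191.2 192.5 193.8]
104 3373 [189.7 191.1 192.4]
108 3385 [188.3 189.5 190.8]
176 1126 [112.5 115.  116. ]
188 8513 [ 94.1 103.5 113.1]
```

The lid was pushed back slightly to about 1.865 rad, and the fold is about 1.5 rad. A little further is needed.

{"op": "step_arm", "data": {"commands": [{"x":1,"y":0,"z":1,"spin":0,"gripper":1},{"x":1,"y":0,"z":1,"spin":0,"gripper":1},{"x":1,"y":0,"z":1,"spin":0,"gripper":1},{"x":1,"y":0,"z":1,"spin":0,"gripper":1},{"x":0,"y":0,"z":1,"spin":0,"gripper":1},{"x":0,"y":0,"z":1,"spin":0,"gripper":1},{"x":0,"y":0,"z":1,"spin":0,"gripper":1},{"x":0,"y":0,"z":1,"spin":0,"gripper":1},{"x":0,"y":0,"z":0,"spin":0,"gripper":1},{"x":0,"y":0,"z":0,"spin":0,"gripper":1}], "force": 30}}

```text
time: 11.45
eef_pos: [0.6008, 0.0287, 0.1982]
tcp_rot: [0.991, -0.131, -0.0, -0.0]
contact_force: [-0.7, 0.0, -0.6]
opening: 0.0
finger_force: 0.2
```

```bash
cat > m.py <<'E'
from h import *
import sys
s=get_state();print(s['time'],cf(s['eef_pos']),s['contact_force'])
c,P=save('wrist',sys.argv[1])
q=cf(P);q=q[(abs(q[:,1])>20)&(abs(q[:,1])<88)&(q[:,2]>175)&(q[:,2]<215)&(q[:,0]>60)&(q[:,0]<130)]
for x0 in range(60,130,4):
    k=abs(q[:,0]-x0-2)<2
    if k.sum()>3:print(x0,k.sum(),np.percentile(q[k,2],[5,50,95]).round(1))
c,P=save('scene',sys.argv[1]+'s');prof(P,ylo=20,lo=80,hi=190,step=12)
E
python3 m.py m5
```

```text
11.45 [[ 85.76959056  -0.20620085 198.17445265]] [-0.731152    0.03321461 -0.56662171]
92 16 [186.3 187.  187.3]
96 2609 [186.9 187.9 188.8]
100 3015 [186.5 187.6 188.6]
104 3088 [186.2 187.2 188.2]
108 3265 [185.9 186.9 187.9]
112 3319 [185.4 186.5 187.5]
116 3629 [184.4 186.1 187.1]
120 1492 [182.5 183.8 186.6]
80 50 [82.1 84.1 86.7]
92 52 [86.3 88.6 91.1]
104 53 [90.3 92.8 94.9]
116 43 [94.3 96.1 98.4]
128 30 [ 98.3 100.2 103.1]
140 12 [103.7 104.8 107.2]
```

The fold is now about 1.81 rad, slightly past square, with the lid at 1.90 rad. I'll go up, over the edge, and down behind the lid.

{"op": "step_arm", "data": {"commands": [{"x":0,"y":0,"z":-10,"spin":0,"gripper":1},{"x":0,"y":0,"z":-14,"spin":0,"gripper":1},{"x":0,"y":0,"z":-4,"spin":0,"gripper":1},{"x":20,"y":0,"z":0,"spin":0,"gripper":1},{"x":25,"y":0,"z":0,"spin":0,"gripper":1},{"x":16,"y":0,"z":0,"spin":0,"gripper":1},{"x":0,"y":0,"z":0,"spin":0,"gripper":1},{"x":0,"y":0,"z":20,"spin":0,"gripper":1},{"x":0,"y":0,"z":20,"spin":0,"gripper":1},{"x":0,"y":0,"z":8,"spin":0,"gripper":1}], "force": 30}}

```text
time: 12.55
eef_pos: [0.6581, 0.0131, 0.1763]
tcp_rot: [0.991, -0.131, -0.002, -0.0]
contact_force: [-0.1, 0.9, -0.4]
opening: -0.001
finger_force: 0.0
```

```bash
python3 m.py m6
```

```text
12.55 [[145.1704239   -0.27309774 176.32595298]] [-0.06506846  0.87561949 -0.375324  ]
104 6 [185.9 186.5 186.8]
108 145 [186.  186.9 187.7]
112 361 [185.5 186.4 187.4]
116 1022 [175.8 185.4 187. ]
120 683 [180.1 183.5 186.3]
80 51 [82.5 84.  87. ]
92 51 [86.  88.5 91.3]
104 48 [89.8 92.7 94.6]
116 55 [93.9 96.6 99.2]
128 51 [ 98.7 100.9 103.2]
140 56 [102.7 104.7 107.1]
152 14 [106.4 107.4 108.2]
176 46 [ 97.5 113.  119.4]
188 114 [ 96.4 106.3 118.1]
```

{"op": "step_arm", "data": {"commands": [{"x":-11,"y":0,"z":0,"spin":0,"gripper":1},{"x":-11,"y":0,"z":-1,"spin":0,"gripper":1},{"x":-12,"y":0,"z":-2,"spin":0,"gripper":1},{"x":-12,"y":0,"z":-2,"spin":0,"gripper":1},{"x":-13,"y":0,"z":-1,"spin":0,"gripper":1},{"x":-14,"y":0,"z":1,"spin":0,"gripper":1},{"x":-14,"y":0,"z":2,"spin":0,"gripper":1},{"x":-14,"y":0,"z":4,"spin":0,"gripper":1},{"x":-15,"y":0,"z":7,"spin":0,"gripper":1},{"x":-15,"y":0,"z":10,"spin":0,"gripper":1}], "force": 30}}

```text
time: 13.65
eef_pos: [0.5325, 0.0473, 0.1614]
tcp_rot: [0.991, -0.131, 0.001, -0.0]
contact_force: [0.5, -0.0, 0.5]
opening: 0.005
finger_force: 0.4
```

```bash
cat > l.py <<'E'
from h import *
import sys
s=get_state();print(s['time'],cf(s['eef_pos']).round(1),s['contact_force'])
c,P=save('scene',sys.argv[1])
q=cf(P);q=q[(q[:,1]>-105)&(q[:,1]<-35)&(q[:,2]>10)]
for x0 in range(-100,120,10):
    k=abs(q[:,0]-x0-5)<5
    if k.sum()>3:print(x0,k.sum(),np.percentile(q[k,2],[5,50,95]).round(1))
E
python3 l.py l7
```

```text
13.65 [[ 15.   -0.  161.4]] [ 0.49333511 -0.02975688  0.48845523]
-100 309 [429.2 475.  505.1]
-90 319 [424.  463.6 496.7]
-80 382 [ 29.5 451.9 487.6]
-70 303 [404.4 454.5 481.8]
-60 285 [401.2 446.  475.6]
-50 270 [396.  441.  473.7]
-40 266 [385.7 432.2 469.3]
-30 310 [ 12.7 413.3 464.1]
-20 367 [ 14.5 397.6 458.7]
-10 362 [ 16.5 394.7 453.8]
0 492 [ 21.  311.3 446.2]
10 520 [ 24.9 301.2 441.5]
20 402 [ 26.3 331.3 437.6]
30 284 [ 26.5 384.  434.9]
40 238 [ 24.7 383.  428.7]
50 160 [ 26.2 382.1 418.2]
60 59 [ 63.3  70.3 395.2]
70 50 [15.1 56.6 63.1]
```

```bash
python3 - <<'E'
from h import *
c,P=save('side','sd8');c2,P2=save('scene','sc8')
a=cv2.resize(c['color'][130:250,180:290],(550,600));b=cv2.resize(c2['color'][120:250,170:280],(248,293))
o=np.zeros((600,800,3),np.uint8);o[:,:550]=a;o[:293,552:]=b
cv2.imwrite('pics/v8.png',o[:,:,::-1])
for Q in(P,P2):
    q=cf(Q);q=q[(q[:,1]>-107)&(q[:,1]<-35)&(q[:,2]>56)&(q[:,2]<190)&(q[:,0]>-75)&(q[:,0]<90)]
    for x0 in range(-80,90,10):
        k=abs(q[:,0]-x0-5)<5
        if k.sum()>3:print(x0,k.sum(),np.percentile(q[k,2],[5,50,95]).round(1))
E
```

```text
-30 65 [145.4 151.4 156.7]
-20 51 [157.6 160.9 163.3]
-10 21 [147.3 152.1 158.7]
0 25 [134.4 138.8 145.6]
10 24 [122.5 127.3 132.8]
20 25 [111.  115.7 120.1]
30 20 [ 98.4 102.7 108.5]
40 21 [86.1 90.  97.3]
50 23 [73.6 78.7 84.7]
60 18 [59.9 67.1 71.9]
70 8 [56.9 58.9 60.5]
-30 76 [144.3 151.1 156.5]
-20 93 [155.8 161.2 164.2]
-10 74 [147.9 154.1 159.3]
0 69 [135.7 141.4 147.3]
10 71 [124.8 130.  135.5]
20 70 [111.5 117.8 123.1]
30 62 [ 99.9 105.4 112. ]
40 60 [87.3 92.9 98.6]
50 59 [74.6 81.  86.1]
60 54 [62.4 67.8 74.2]
70 28 [56.3 58.9 62.1]
```

View pics/v8.png

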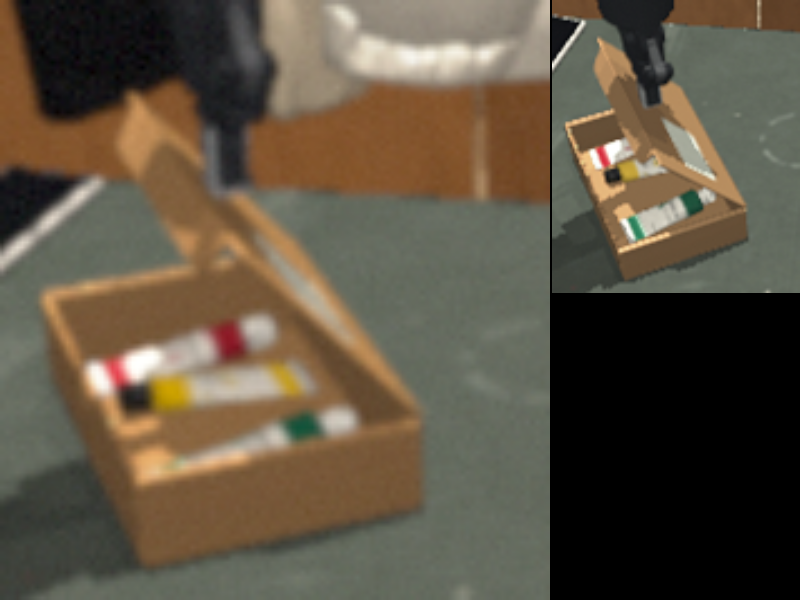

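The side view shows the lid half over at about 0.89 rad, with the tab still folded inward (tip near carton x -29, z 143). I'll keep following the arc.

{"op": "step_arm", "data": {"commands": [{"x":-7,"y":0,"z":8,"spin":0,"gripper":1},{"x":-9,"y":0,"z":10,"spin":0,"gripper":1},{"x":-8,"y":0,"z":10,"spin":0,"gripper":1},{"x":-6,"y":0,"z":10,"spin":0,"gripper":1},{"x":-5,"y":0,"z":10,"spin":0,"gripper":1},{"x":-3,"y":0,"z":8,"spin":0,"gripper":1},{"x":-3,"y":0,"z":8,"spin":0,"gripper":1},{"x":0,"y":0,"z":0,"spin":0,"gripper":1},{"x":0,"y":0,"z":0,"spin":0,"gripper":1},{"x":0,"y":0,"z":0,"spin":0,"gripper":1}], "force": 30}}

```text
time: 14.8
eef_pos: [0.4941, 0.0574, 0.0967]
tcp_rot: [0.991, -0.131, 0.0, 0.0]
contact_force: [0.4, 0.1, -0.0]
opening: -0.001
finger_force: 0.0
```

```bash
cat > n.py <<'E'
from h import *
import sys
s=get_state();print(s['time'],cf(s['eef_pos']).round(1),s['contact_force'])
c,P=save('side','sd'+sys.argv[1]);c2,P2=save('scene','sc'+sys.argv[1])
a=cv2.resize(c['color'][150:250,180:290],(550,500));b=cv2.resize(c2['color'][120:250,170:280],(248,293))
o=np.zeros((500,800,3),np.uint8);o[:,:550]=a;o[:293,552:]=b
cv2.imwrite(f'pics/v{sys.argv[1]}.png',o[:,:,::-1])
for Q,lo,hi in((P2,-107,-35),(P2,35,107)):
    q=cf(Q);q=q[(q[:,1]>lo)&(q[:,1]<hi)&(q[:,2]>20)&(q[:,2]<190)&(q[:,0]>-78)&(q[:,0]<80)]
    for x0 in range(-80,80,10):
        k=abs(q[:,0]-x0-5)<5
        if k.sum()>3:print(x0,k.sum(),np.percentile(q[k,2],[5,50,95]).round(1))
E
python3 n.py 9
```

```text
14.8 [[-24.7  -0.2  96.7]] [ 0.3901008   0.08330247 -0.02156476]
-80 63 [22.5 50.5 54.2]
-70 69 [35.2 73.4 87.5]
-60 109 [31.6 84.6 87.4]
-50 109 [41.  82.3 85. ]
-40 154 [ 51.1  81.3 178.7]
-30 167 [ 50.3  79.2 186.7]
-20 127 [ 51.5  76.9 176.8]
-10 104 [42.4 73.5 76.5]
0 97 [50.8 71.2 74.1]
10 95 [48.9 69.4 72. ]
20 98 [48.1 66.7 69.4]
30 94 [49.6 64.8 67.2]
40 90 [47.3 62.1 65. ]
50 88 [51.4 60.3 62.7]
60 87 [47.8 57.8 60.2]
70 40 [50.5 56.3 59. ]
-80 43 [24.8 49.9 54. ]
-70 64 [25.8 54.9 85.9]
-60 76 [81.  84.8 86.6]
-50 71 [80.8 82.7 85.3]
-40 68 [77.9 80.2 83.4]
10 49 [67.2 69.2 71.3]
20 63 [64.9 67.2 69.6]
30 62 [62.9 65.2 66.8]
40 63 [60.3 62.5 65.1]
50 62 [57.6 60.2 62.9]
60 62 [55.8 58.1 61.4]
70 29 [53.9 56.6 58.8]
```

View pics/v9.png

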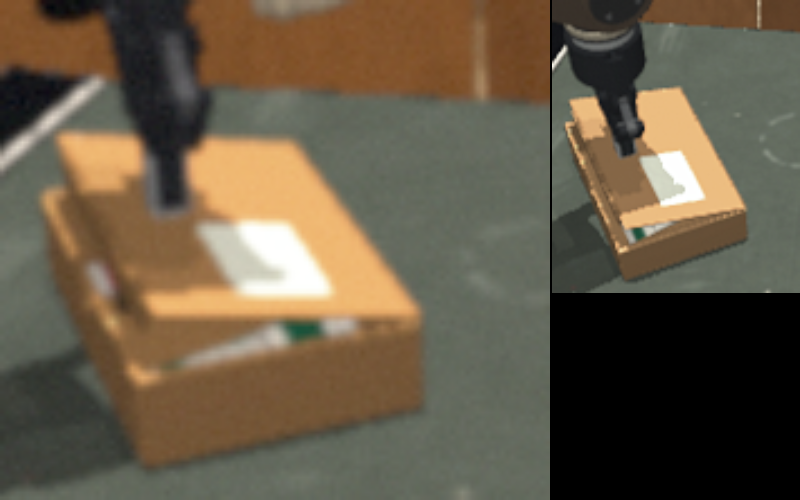

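The lid is at about 0.23 rad, even on both sides, and the tab is heading inside the front wall. Now I'll press it shut gently.

{"op": "step_arm", "data": {"commands": [{"x":-2,"y":0,"z":5,"spin":0,"gripper":1},{"x":-1,"y":0,"z":5,"spin":0,"gripper":1},{"x":-1,"y":0,"z":5,"spin":0,"gripper":1},{"x":0,"y":0,"z":4,"spin":0,"gripper":1},{"x":0,"y":0,"z":4,"spin":0,"gripper":1},{"x":0,"y":0,"z":3,"spin":0,"gripper":1},{"x":0,"y":0,"z":2,"spin":0,"gripper":1},{"x":0,"y":0,"z":1,"spin":0,"gripper":1},{"x":0,"y":0,"z":0,"spin":0,"gripper":1},{"x":0,"y":0,"z":0,"spin":0,"gripper":1}], "force": 30}}

```text
time: 15.9
eef_pos: [0.4895, 0.0587, 0.0688]
tcp_rot: [0.991, -0.131, -0.001, 0.0]
contact_force: [-6.0, -0.6, 10.3]
opening: 0.003
finger_force: 5.6
```

```bash
python3 n.py 10|sed -n '1,12p'
```

```text
15.9 [[-29.5  -0.2  68.8]] [-6.01709738 -0.59278106 10.25535113]
-80 67 [23.3 48.9 54.5]
-70 72 [37.8 54.1 57.4]
-60 100 [50.8 55.2 58. ]
-50 127 [ 35.7  55.9 166.3]
-40 187 [ 53.7 121.8 181.5]
-30 193 [ 36.7  57.1 182.3]
-20 116 [ 34.5  55.5 143.9]
-10 98 [50.7 55.9 58. ]
0 88 [51.6 55.9 57.8]
10 100 [41.8 55.6 58.2]
20 96 [39.2 55.4 58.6]
```

A 10 N contact force says the lid is seated. I'll lift off and check.

{"op": "step_arm", "data": {"commands": [{"x":0,"y":0,"z":-10,"spin":0,"gripper":1},{"x":0,"y":0,"z":-25,"spin":0,"gripper":1},{"x":0,"y":0,"z":-40,"spin":0,"gripper":1},{"x":0,"y":0,"z":-40,"spin":0,"gripper":1},{"x":0,"y":0,"z":-40,"spin":0,"gripper":1},{"x":-20,"y":0,"z":-20,"spin":0,"gripper":1},{"x":-20,"y":0,"z":0,"spin":0,"gripper":1},{"x":0,"y":0,"z":0,"spin":0,"gripper":1},{"x":0,"y":0,"z":0,"spin":0,"gripper":1},{"x":0,"y":0,"z":0,"spin":0,"gripper":1}], "force": 30}}

```text
time: 17.0
eef_pos: [0.4515, 0.0688, 0.2419]
tcp_rot: [0.991, -0.131, -0.0, 0.0]
contact_force: [-0.1, 0.3, -0.4]
opening: -0.001
finger_force: 0.0
```

```bash
python3 n.py 11; python3 - <<'E'
from h import *
c,P=save('wrist','w11')
q=cf(P);q=q[(abs(q[:,1])<100)&(q[:,2]>20)&(q[:,2]<90)]
for x0 in range(-80,80,6):
    k=abs(q[:,0]-x0-3)<3
    if k.sum()>3:print(x0,k.sum(),np.percentile(q[k,2],[5,50,95]).round(1))
o=np.zeros((500,800,3),np.uint8);v=cv2.imread('pics/v11.png');o[:]=v
o[293:479,552:]=cv2.resize(c['color'][:,:,::-1],(248,186));cv2.imwrite('pics/v11b.png',o)
P=np.load('pics/sc11.npy')
for n,(u0,u1,v0,v1,zz) in dict(jar=(320,370,160,230,.11),white=(355,390,240,285,.05),umb=(380,418,280,325,.05)).items():
    X=P[v0:v1,u0:u1].reshape(-1,3);X=X[X[:,2]>zz];print(n,cv2.minEnclosingCircle((X[:,:2]*1000).astype(np.float32)))
E
```

```text
17.0 [[-68.8  -0.3 241.9]] [-0.13040801  0.29476198 -0.37453633]
-80 65 [24.2 49.8 55.7]
-70 74 [38.9 54.  57.3]
-60 107 [33.4 55.4 57.7]
-50 102 [42.8 55.3 57.5]
-40 98 [46.1 55.6 57.3]
-30 101 [42.2 55.4 57.6]
-20 106 [29.4 55.5 58.3]
-10 92 [50.7 55.6 58. ]
0 102 [47.6 55.8 58.4]
10 90 [48.8 55.6 58. ]
20 93 [44.  55.5 58.2]
30 89 [52.  55.8 58.5]
40 98 [42.4 55.7 57.6]
50 87 [43.  55.5 58.2]
60 93 [42.  55.5 58.4]
70 41 [37.7 55.4 57.7]
-80 46 [21.8 49.2 54.6]
-70 63 [29.7 53.6 57.5]
-60 72 [53.3 55.5 57.6]
-50 71 [52.5 55.3 57.5]
-40 70 [52.7 55.4 57.8]
-30 71 [53.6 55.6 57.2]
-20 68 [53.4 55.  57.7]
-10 67 [53.3 55.3 57.3]
0 72 [52.9 55.2 57.5]
10 69 [53.3 54.9 58. ]
20 67 [53.4 55.6 58.4]
30 68 [52.8 55.7 58.3]
40 67 [53.  55.8 57.6]
50 63 [53.1 55.6 57.9]
60 67 [53.  55.5 57.5]
70 30 [53.3 55.3 58.1]
-74 1541 [36.9 49.9 51.9]
-68 926 [51.5 53.6 55.1]
-62 1591 [52.8 54.  55.1]
-56 1591 [52.7 54.  55.2]
-50 1593 [52.8 54.  55.2]
-44 1637 [52.9 54.  55.2]
-38 1679 [52.8 54.  55.2]
-32 1652 [52.7 54.  55.2]
-26 1654 [52.8 54.  55.1]
-20 1679 [52.7 54.  55.2]
-14 1896 [53.  54.1 55.3]
-8 1679 [52.9 54.1 55.3]
-2 1933 [52.8 54.1 55.3]
4 1945 [52.9 54.1 55.3]
10 1709 [52.8 54.1 55.3]
16 1964 [52.8 54.  55.3]
22 1977 [52.8 54.1 55.4]
28 1988 [52.8 54.1 55.3]
34 2006 [52.7 53.9 55.2]
40 2118 [52.7 54.  55.2]
46 2155 [52.7 53.9 55.2]
52 2069 [52.6 54.  55.2]
58 2266 [52.7 53.9 55.1]
64 2152 [52.7 53.9 55.2]
70 1484 [52.7 53.9 55.2]
jar ((775.758056640625, -177.29788208007812), 37.35153579711914)
white ((684.953369140625, -352.4153137207031), 31.055137634277344)
umb ((650.6488037109375, -455.623779296875), 31.532663345336914)
```

View pics/v11b.png

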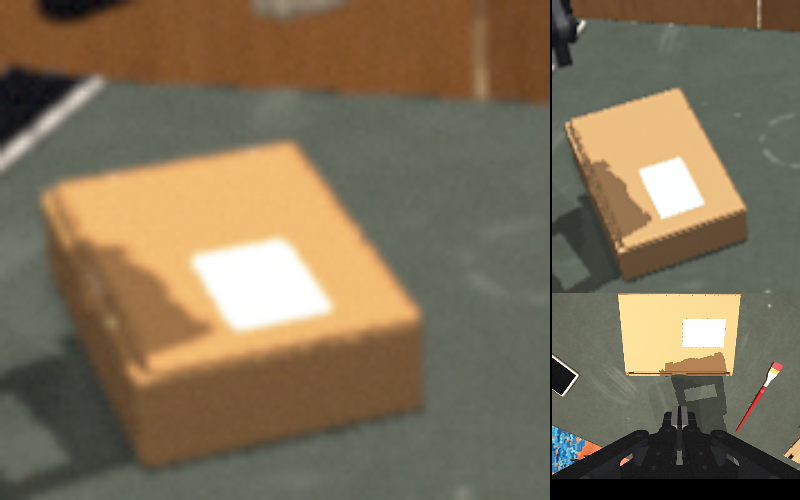

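The lid lies flat, its surface level over the whole panel, with no tab showing outside the front wall. The jar and pots are where they were, and the arm is clear.

```bash
python3 -c "
from plant import *
print(sign_off())"
```

```text
the job is handed in; nothing more can be done
None
```

The loose tube lies flat in the carton's free space and the carton is shut. The lid measures flat, no tab shows outside the front wall, and the jar and pots are where they were. The job was handed in at about 17 s.

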